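# Index the belt pulley and swing the hold-down arm over it

### The arm

A 6-joint arm with a two-finger parallel gripper is mounted at the origin on the work surface. World frame = base frame: x ahead of the robot, y to its left, z up, the work surface at z = 0. Lengths are in m, angles in rad, forces in N, time in s.
With the tool pointing down it reaches from about 0.325 to 0.775 m from the base axis. Payload 9.3 kg.
Tool frame: the origin (TCP) lies between the finger pads; the fingertips stand 25 mm ahead of it and the grasp point (between the pads) lies 6 mm ahead of it; z points along the fingers, x is the direction in which the jaws open and shut, and the axes are right-handed (so a half turn about z gives the same grasp; the last joint's range is limited). The gripper opens to 85 mm and grips with 20 to 120 N. Pads are 22 mm wide; open, the fingers measure 114 mm over their backs; the gripper's body (76 mm by 85 mm) begins 54 mm behind the grasp point. The pads swing forward as they close: fully open they stand 13 mm farther back than shut.
Start: joints at [1.179, 0.259, 0.021, 1.334, 0, 1.418], TCP at [0.13, 0.534, 0.235] pointing down, gripper open.
Joint ranges: [-3.04, 3.04], [-0.91, 1.82], [-1.04, 1.36], [-1.92, 1.95], [-1.52, 1.45], [-3.14, 3.14]. Speed limits (rad/s): [2.22, 2.22, 2.79, 3.14, 3.14, 3.14].

### API

Orientations are given as [roll, pitch, yaw] about the fixed x, y, z axes, in that order (R = Rz(yaw) Ry(pitch) Rx(roll)).
In Python, from cell import bot, imaging gives the robot as it stands. The module is installed in compiled form; this text tells all that it offers.
- The arm moves only by the tool servo_tool, never from a script. Its argument "steps" is a list of rows, each an object with "claw": the opening in per cent of the stroke, from 0 (shut) to 100 (fully open); "offset": the shift along the world's x, y, z in mm, a list of three; "yaw": the turn about the world's z in rad. A call has 1 to 5 rows; each row shifts and turns the pose as measured when the row begins; what a row does not reach is not made up. A row lasts 1/10 s, in which the tool goes at most 50 mm and 8.59 degrees, less where a joint would pass 70% of its speed; a pose out of reach is approached as far as the arm can. A call with a gripper value outside its range is refused whole. The fingers move at their own pace and stop on an object; the grip force is fixed at half the most. Time passes only in rows, so rows that do not move let the fingers close. It gives the time, the measured TCP pose, the force and the opening at its end, in the units of the state.
- bot.state(): the state, without advancing time (a new reading comes with each control period).
- imaging.camera(name): name is "scene" or "top" or "wrist"; returns a dict with "frame" (384x512x3 uint8, red, green, blue), "vertical_fov" (degrees; the focal length in pixels is half the picture's height over the tangent of half this angle, whatever the lens; pixels are square), "cx", "cy" (the principal point, pixels), "pose" (4x4, takes a point from camera to world coordinates). Camera axes: x right, y up, looking along -z (the intrinsics and any distortion apply to the point x, -y, -z); pixel columns grow to the right and rows downward; lengths in m; the calibration is good to about 2 mm. A picture is of the moment at which its call begins. There is no depth.
- bot.sign_off(): hands the job in, once; it reports no verdict.
The state is a dict: "t": time; "joint_positions": joint angles; "joint_velocities": joint speeds; "joint_torque": joint torques, N m; "ee_pos": TCP position; "eef_rot": TCP orientation; "ft_force": force on the tool from outside, world axes, zero at the start; "ft_torque": the same for the moment, N m; "gripper_width": opening from 0.0 (shut) to 1.0 (fully open).
Only numpy, scipy, OpenCV 4.12 (cv2) and the standard library are available. Lean on these libraries where they do the work, as an engineer would, in place of code of your own. Each camera call takes 0.05 s, during which the arm holds its last target. There are 200 camera calls.

### The job

The replacement belt pulley sits loosely on the spindle of the stand: turn it by pushing on one of its spokes with a fingertip until the lug on its rim stands squarely in front of the pointer's tip. Then push the hold-down arm round, over the pulley, all the way to its stop, and take the hand away. Only push: do not lift the pulley off its seat, and leave the loose parts lying around alone.

Things in the scene. Friction and masses are not known exactly. Their poses are not given: they have to be found in the camera images.
- stand: Grey steel plate, 300 (x) x 330 (y) x 12 mm, lying fixed on the table; origin on its underside, under the spindle; in y the plate runs from -140 to +190 mm. The pivot of the hold-down arm stands 160 mm along its +y; the pointer stands 30 degrees from its +x towards -y.
- spindle (a point): Centre of the top of the upright steel spindle (24 mm diameter, top 62 mm above the table) fixed in the stand: the pulley's vertical axis. Pulley: bare aluminium, 250 mm across; rim inner radius 108 mm, 22 to 48 mm above the table; hub radius 25 mm, 22 to 52 mm above the table.
- pulley (a joint): Turn of the pulley, rad, growing counter-clockwise from above; 0 (or a whole turn) with the lug at the mark. Turns both ways, stays where left; about 2 N at mid-spoke moves it. Three straight radial spokes 120 degrees apart, 12 mm wide, 26 to 46 mm above the table; open windows between them down to the plate (12 mm).
- lug (a point): Centre of the top of the lug, the one small block (dark steel, 26 mm radially, 22 mm along the rim, standing 11 mm above the rim, top 59 mm above the table) on the pulley's rim, 112 mm from the axis. One of the three spokes runs straight from the hub to the lug.
- mark (a point): Fixed point where the middle of the lug must come: over the rim, 112 mm from the spindle's axis, 58 mm above the table, in line with the pointer (a dark post 18 mm in diameter, 155 mm from the axis, with a bright steel bar on it, 56 to 64 mm above the table, whose wedge tip points at the spindle, 132 mm from it).
- pulley_lift (a joint): Height of the pulley above its seat on the spindle, m; 0 when seated. It must stay seated.
- pivot (a point): Point on the vertical axis about which the hold-down arm swings, 72 mm above the table, on a post 28 mm in diameter, 160 mm from the spindle along the stand's +y. The arm's boss there has 16 mm radius and a small nut reaching 82 mm above the table.
- pin (a point): Centre of the top of the upright round pin (18 mm diameter, black, top 95 mm above the table) at the free end of the hold-down arm, 100 mm from the pivot. The arm is a flat steel bar 14 mm wide, 62 to 72 mm above the table, so it passes above rim and lug; push the pin or the bar sideways.
- hold_arm (a joint): Swing of the hold-down arm, rad, growing counter-clockwise from above; near 0 it is parked beside the pulley, pointing along the stand's -x (to the robot); at 1.57 it meets its stop, pointing at the spindle, its pin over the pulley 60 mm from the spindle's axis. Stays where left; about 1 N at the pin moves it.
- bearing: Loose ball-bearing ring lying on the stand's plate, 52 mm outside diameter, 16 mm high; origin at the centre of its underside. Leave alone.
- bolt: Loose bolt standing on its head on the stand's plate, head 28 mm in diameter and 10 mm high, shank 16 mm in diameter, 50 mm tall in all; origin at the centre of its underside. Leave alone.
- long_carton: Loose closed carton 240 x 90 x 70 mm high on the table; origin at the centre of its underside, x along its length. Leave alone.
- small_carton: Loose closed carton 70 x 60 x 50 mm high on the table; origin at the centre of its underside. Leave alone.
- oil_bottle: Loose closed bottle, 70 mm diameter, 200 mm tall; origin at the centre of its underside. Leave alone.
- grease_can: Loose closed can, 80 mm diameter, 90 mm tall; origin at the centre of its underside. Leave alone.
- wrench: Loose wrench 200 mm long lying on the table; x along its length. Leave alone.

How it is judged:
On the way, in this order (a step that is already met when the one before it is completed fails the run):
1. the pulley is at rest with the middle of its lug within 7 mm of the mark (horizontal distance between lug and mark below 0.007 m and velocity of joint pulley between -0.05 and 0.05 rad/s), for 0.2 s.
2. the hold-down arm is pushed over the pulley to its stop, the lug still at the mark (value of joint hold_arm above 1.48 rad and horizontal distance between lug and mark below 0.007 m), for 0.2 s.
At the end, for the whole second after the job is handed in: The pulley is seated (within 3 mm) and at rest with the middle of its lug within 7 mm of the mark, the hold-down arm is at rest within 0.09 rad of its stop, turned after the pulley was set (all of step 2 and velocity of joint pulley between -0.05 and 0.05 rad/s and velocity of joint hold_arm between -0.05 and 0.05 rad/s and value of joint pulley_lift below 0.003 m); the robot touches nothing.
It fails at once if the pulley is lifted more than 6 mm off its seat (value of joint pulley_lift above 0.006 m).
It fails at once if a loose thing standing by (bearing, bolt, cartons, bottle, can, wrench) is moved more than 20 mm (distance of any of bearing, bolt, long_carton, small_carton, oil_bottle, grease_can, wrench from where it was at the start of the episode above 0.02 m).
It fails at once if the upright bolt, the bottle or the can is tipped over (angle between any of bolt, oil_bottle, grease_can's own z axis and vertical above 0.5 rad).
It also fails if it takes over 58 s, if anything falls off the work surface, if the arm or the gripper's body presses on something with over 40 N, if the wrist force passes 120 N, or if a joint passes its speed limit or range.

## Working session

There is one attempt and no reset: what is moved stays moved. The work goes in short steps, Python scripts to look and compute and a tool call to move; the robot and the scene stay as the last step left them, time stands still between calls to the robot, and variables do not carry over. Pictures are saved under pics/ and viewed, about 8 in all and at most 12, crops included, and the job is handed in when it is done.

Besides the shell and the picture viewer there is one more tool, called as name(argument=value, ...), one argument or row to a line, values as JSON. servo_tool: Moves the arm, as the interface text tells. Its arguments: {"type":"object","properties":{"steps":{"type":"array","items":{"type":"object","properties":{"claw":{"type":"number"},"offset":{"type":"array","items":{"type":"number"}},"yaw":{"type":"number"}}}}},"required":["steps"]}

```bash
mkdir -p pics; python3 - <<'E'
from cell import bot, imaging
import cv2, numpy as np, pickle
s=bot.state(); print(s['t'],s['ee_pos'],s['eef_rot'],s['gripper_width'])
for n in ['scene','top','wrist']:
    c=imaging.camera(n); pickle.dump(c,open(f'pics/{n}0.pkl','wb'))
    print(n,{k:v for k,v in c.items() if k!='frame'})
    cv2.imwrite(f'pics/{n}0.png',cv2.resize(c['frame'][:,:,::-1],(800,600),interpolation=cv2.INTER_CUBIC))
E
```

```text
0.0 [0.12998255 0.53411593 0.23434303] [-3.14137687e+00  1.38579240e-03  1.33199158e+00] 1.004274836211901
scene {'vertical_fov': 56.966523972633375, 'cx': 253.21842033902095, 'cy': 190.57280988490595, 'pose': array([[ 0.32800332, -0.62156557,  0.71138601,  1.21273985],
       [ 0.94452255,  0.20218233, -0.25884253, -0.25818998],
       [ 0.01705792,  0.75682134,  0.65339918,  0.67739885],
       [ 0.        ,  0.        ,  0.        ,  1.        ]])}
top {'vertical_fov': 56.81584900412549, 'cx': 253.72373801726746, 'cy': 184.55811940562867, 'pose': array([[ 0.10569434,  0.97139158, -0.21266667,  0.36145605],
       [-0.99437951,  0.10191937, -0.02866773, -0.02198144],
       [-0.00617274,  0.2145014 ,  0.97670418,  0.98126305],
       [ 0.        ,  0.        ,  0.        ,  1.        ]])}
wrist {'vertical_fov': 61.58066228248872, 'cx': 258.33394477327437, 'cy': 189.9320521356116, 'pose': array([[ 2.36891162e-01, -9.18754286e-01, -3.15868862e-01,
         4.79108130e-02],
       [ 9.71536140e-01,  2.23912131e-01,  7.73361924e-02,
         5.53729785e-01],
       [-3.26088099e-04, -3.25198276e-01,  9.45645798e-01,
         3.72127221e-01],
       [ 0.00000000e+00,  0.00000000e+00,  0.00000000e+00,
         1.00000000e+00]])}
```

View pics/top0.png

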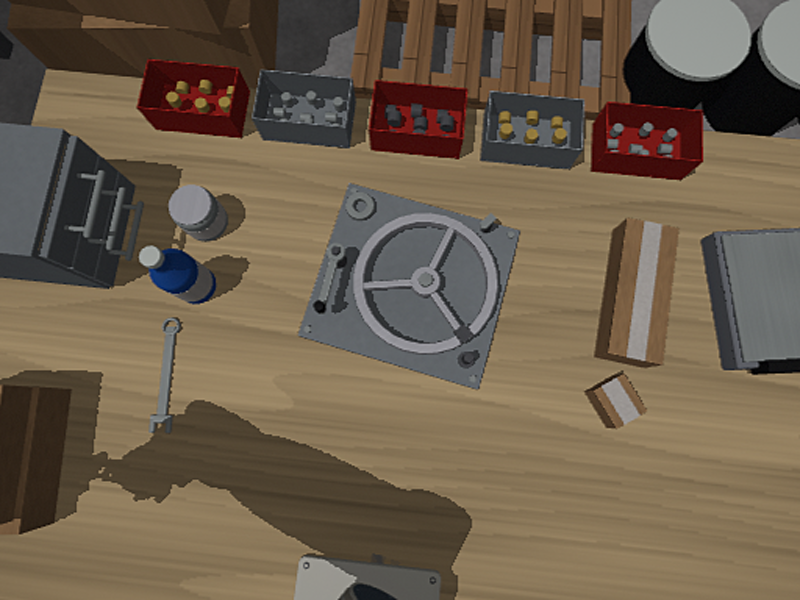

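View pics/scene0.png

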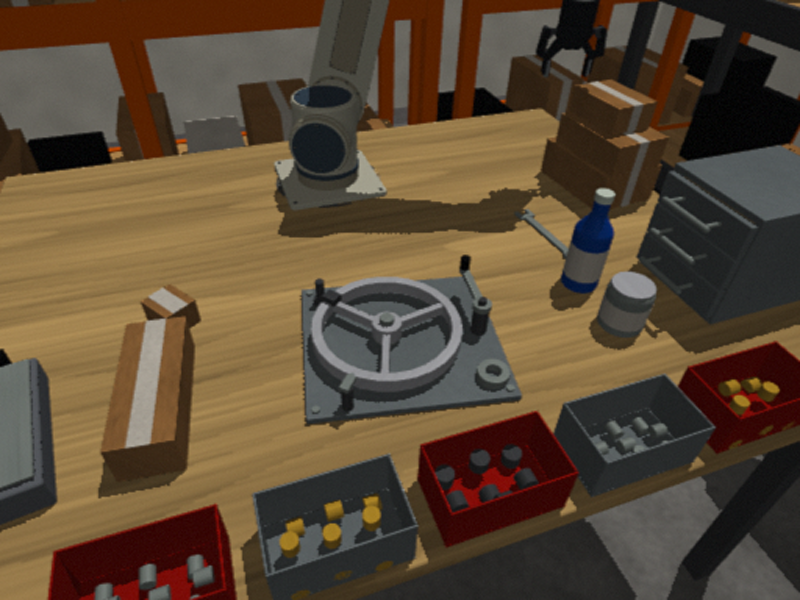

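```bash
cat > h.py <<'E'
import numpy as np, pickle, cv2
from scipy.optimize import least_squares
def cam(n): return pickle.load(open(f'pics/{n}.pkl','rb'))
def ray(c,u,v):
    f=192/np.tan(np.radians(c['vertical_fov']/2))
    d=np.array([(u-c['cx'])/f,-(v-c['cy'])/f,-1]); return c['pose'][:3,3],c['pose'][:3,:3]@d
def atz(c,u,v,z):
    o,d=ray(c,u,v); return o+d*(z-o[2])/d[2]
def tri(*obs):
    A=[];b=[]
    for c,u,v in obs:
        o,d=ray(c,u,v); d=d/np.linalg.norm(d); P=np.eye(3)-np.outer(d,d); A.append(P); b.append(P@o)
    A=np.vstack(A);b=np.hstack(b); x=np.linalg.lstsq(A,b,rcond=None)[0]
    return x,np.abs(A@x-b).max()
def proj(c,p):
    f=192/np.tan(np.radians(c['vertical_fov']/2)); q=np.linalg.inv(c['pose'])@np.append(p,1)
    return c['cx']+f*q[0]/-q[2], c['cy']+f*q[1]/q[2]
E
python3 - <<'E'
from h import *
t,s=cam('top0'),cam('scene0'); k=.64
# features in 800x600 px
for n,a,b,z in [('spindle',(428,279),(387,318),.062),('pin',(320,307),(465,260),.095),('nut',(336,250),(482,301),.082),('lug',(463,333),(331,297),.059),('bolt',(467,357),(320,283),.062),('bearing',(360,205),(492,372),.028)]:
    A=(t,(a[0]+.5)*k-.5,(a[1]+.5)*k-.5);B=(s,(b[0]+.5)*k-.5,(b[1]+.5)*k-.5)
    print(n,tri(A,B),atz(*A,z),atz(*B,z))
T=cv2.resize(t['frame'][110:255,185:340],None,fx=3.7,fy=3.7,interpolation=cv2.INTER_CUBIC)
cv2.imwrite('pics/tc.png',T[:,:,::-1])
S=cv2.resize(s['frame'][155:275,185:340],None,fx=5,fy=5,interpolation=cv2.INTER_CUBIC)
cv2.imwrite('pics/sc.png',S[:,:,::-1])
E
```

```text
spindle (array([ 0.58436145, -0.0453126 ,  0.06126003]), np.float64(0.00089469918033247)) [ 0.58390782 -0.04618675  0.062     ] [ 0.58533932 -0.04466059  0.062     ]
pin (array([0.51207397, 0.12579335, 0.08873012]), np.float64(9.039608853411707e-05)) [0.51105145 0.12484838 0.095     ] [0.51952878 0.12160094 0.095     ]
nut (array([0.61312548, 0.112566  , 0.07970352]), np.float64(0.0010904290786915571)) [0.61295768 0.11335225 0.082     ] [0.61530853 0.10988571 0.082     ]
lug (array([ 0.4985102 , -0.11530673,  0.05503172]), np.float64(0.0017718929723421137)) [ 0.49834983 -0.11313186  0.059     ] [ 0.5024977  -0.11795379  0.059     ]
bolt (array([ 0.45885809, -0.1249761 ,  0.05771365]), np.float64(0.00189360076231955)) [ 0.45884703 -0.122596    0.062     ] [ 0.46342431 -0.12774467  0.062     ]
bearing (array([0.71733546, 0.08742969, 0.02515062]), np.float64(0.0018304012273058778)) [0.71710695 0.088982   0.028     ] [0.71918809 0.08385601 0.028     ]
```

View pics/tc.png

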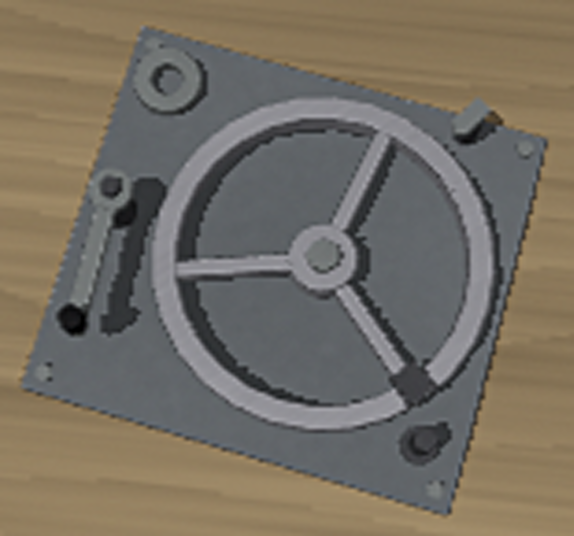

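View pics/sc.png

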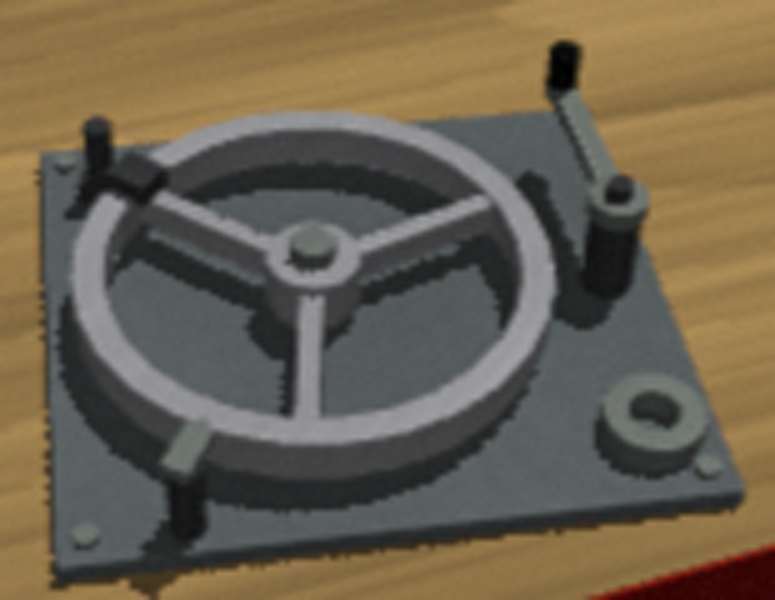

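Top and scene views show the spindle near the top-image pixel (428,279), the lug at (463,333), the pointer at (488,222) and the pin at (320,307). Triangulated heights and the 160 mm pivot distance agree with the text. The lug needs about +100°, counter-clockwise. I'll lift clear of the bottle and move over the stand for a wrist view.

servo_tool(
  steps=[
    {"claw": 0,"offset": [0,0,50],"yaw": 0},
    {"claw": 0,"offset": [20,-20,40],"yaw": 0},
    {"claw": 0,"offset": [29,-40,0],"yaw": 0},
    {"claw": 0,"offset": [29,-40,0],"yaw": 0},
    {"claw": 0,"offset": [29,-40,0],"yaw": 0},
  ],
)

```text
t: 0.65
ee_pos: [0.2359, 0.3916, 0.3229]
eef_rot: [-3.14, 0.01, 1.341]
ft_force: [0.4, 0.0, -0.3]
gripper_width: 0.139
```

servo_tool(
  steps=[
    {"claw": 0,"offset": [29,-40,0],"yaw": 0},
    {"claw": 0,"offset": [29,-40,0],"yaw": 0},
    {"claw": 0,"offset": [29,-40,0],"yaw": 0},
    {"claw": 0,"offset": [29,-40,0],"yaw": 0},
    {"claw": 0,"offset": [29,-40,0],"yaw": 0},
  ],
)

```text
t: 1.15
ee_pos: [0.3806, 0.1871, 0.3229]
eef_rot: [-3.141, 0.009, 1.343]
ft_force: [1.1, 0.7, 0.1]
gripper_width: 0.003
```

servo_tool(
  steps=[
    {"claw": 0,"offset": [29,-40,0],"yaw": 0},
    {"claw": 0,"offset": [29,-40,0],"yaw": 0},
    {"claw": 0,"offset": [29,-40,0],"yaw": 0},
    {"claw": 0,"offset": [29,-40,0],"yaw": 0},
    {"claw": 0,"offset": [0,0,0],"yaw": 0},
  ],
)

```text
t: 1.65
ee_pos: [0.4987, 0.0192, 0.3215]
eef_rot: [-3.141, 0.01, 1.337]
ft_force: [-0.2, 0.3, -0.3]
gripper_width: -0.0
```

servo_tool(
  steps=[
    {"claw": 0,"offset": [20,-35,0],"yaw": 0},
    {"claw": 0,"offset": [10,-15,0],"yaw": 0},
    {"claw": 0,"offset": [0,0,0],"yaw": 0},
    {"claw": 0,"offset": [0,0,0],"yaw": 0},
  ],
)

```text
t: 2.05
ee_pos: [0.5293, -0.0331, 0.3201]
eef_rot: [-3.137, 0.009, 1.334]
ft_force: [-0.5, 0.5, 0.1]
gripper_width: 0.005
```

```bash
cat > snap.py <<'E'
import sys,cv2,pickle
from cell import bot, imaging
s=bot.state(); print(s['t'],s['ee_pos'].round(4) if hasattr(s['ee_pos'],'round') else s['ee_pos'],s['ft_force'])
for a in sys.argv[1:]:
    n,tag=a.split(':'); c=imaging.camera(n); pickle.dump(c,open(f'pics/{tag}.pkl','wb'))
    cv2.imwrite(f'pics/{tag}.png',cv2.resize(c['frame'][:,:,::-1],(800,600),interpolation=cv2.INTER_CUBIC))
E
python3 snap.py wrist:w1
```

```text
2.05 [ 0.5293 -0.0331  0.3201] [-0.53564486  0.5039908   0.07896216]
```

View pics/w1.png

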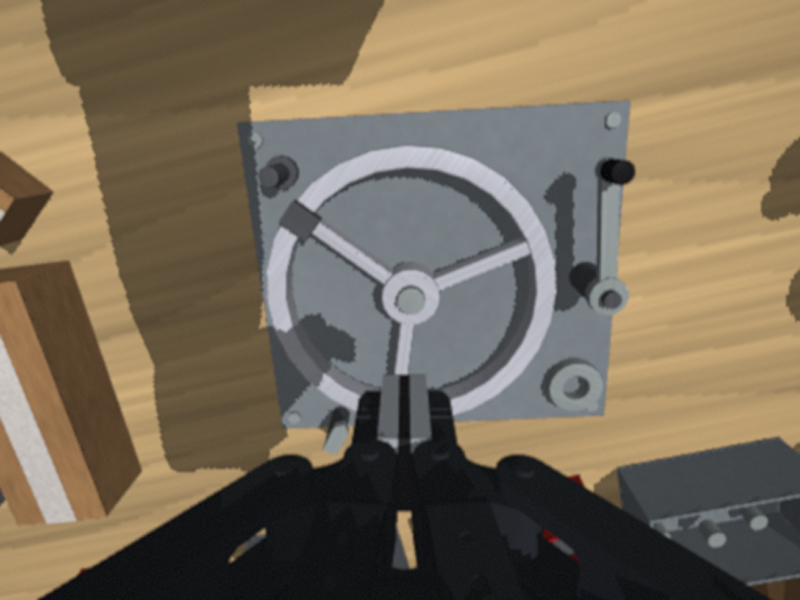

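```bash
python3 - <<'E'
from h import *
t,s,w=cam('top0'),cam('scene0'),cam('w1'); k=.64
P=lambda c,a:(c,(a[0]+.5)*k-.5,(a[1]+.5)*k-.5)
S={}
for n,a,b,d,z in [('spindle',(428,279),(387,318),(410,300),.062),('pin',(320,307),(465,260),(623,172),.095),('nut',(336,250),(482,301),(611,299),.082),('lug',(463,333),(331,297),(300,220),.059)]:
    A,B,D=P(t,a),P(s,b),P(w,d)
    x,e=tri(A,B,D); S[n]=x; print(n,x.round(4),e.round(4),atz(*A,z).round(4)[:2],atz(*B,z).round(4)[:2],atz(*D,z).round(4)[:2])
an=lambda v:np.degrees(np.arctan2(v[1],v[0]))
for key,c in (('top',t),('wrist',w),('scene',s)):
    px={'top':[(428,279),(336,250),(463,333)],'wrist':[(410,300),(611,299),(300,220)],'scene':[(387,318),(482,301),(331,297)]}[key]
    q=[atz(*P(c,p),z)[:2] for p,z in zip(px,(.062,.082,.059))]
    print(key,'stand y',an(q[1]-q[0]),'lug',an(q[2]-q[0]))
sp=atz(*P(t,(428,279)),.062)
for c in [(462,138),(485,106)]:
    q=atz(t,185+c[0]/3.7,110+c[1]/3.7,.064); print('ptr top',q,an(q-sp),np.hypot(*(q-sp)[:2]))
# predicted mark location
for key,c in (('top',t),('wrist',w),('scene',s)):
    g=an(S['nut'][:2]-S['spindle'][:2])-120
    for r in (.112,.132,.155):
        m=S['spindle']+r*np.array([np.cos(np.radians(g)),np.sin(np.radians(g)),0]);m[2]=.06
        print(key,r,m.round(4),(np.array(proj(c,m))+.5)/k-.5)
for n,p,z in (('bottle base',(200,292),0.0),('cap',(152,258),.2),('can',(193,205),.09)): print(n,atz(*P(t,p),z))
E
```

```text
spindle [ 0.5834 -0.0445  0.0599] 0.0017 [ 0.5839 -0.0462] [ 0.5853 -0.0447] [ 0.5815 -0.0431]
pin [0.5127 0.1264 0.0897] 0.0017 [0.5111 0.1248] [0.5195 0.1216] [0.5127 0.1264]
nut [0.6126 0.113  0.0791] 0.0012 [0.613  0.1134] [0.6153 0.1099] [0.6107 0.1125]
lug [ 0.4978 -0.1149  0.0542] 0.002 [ 0.4983 -0.1131] [ 0.5025 -0.118 ] [ 0.4965 -0.1131]
top stand y 79.6802861318102 lug -141.95848770878283
wrist stand y 79.39117990841252 lug -140.543253724421
scene stand y 79.02556096274881 lug -138.4995664062149
ptr top [ 0.67965376 -0.13520166  0.064     ] -42.91358140961995 0.13073231979810992
ptr top [ 0.70600503 -0.15022632  0.064     ] -40.434463838965016 0.16041184483049162
top 0.112 [ 0.6685 -0.1173  0.06  ] [473.31272737 236.23551242]
top 0.132 [ 0.6837 -0.1303  0.06  ] [481.43226449 228.66353708]
top 0.155 [ 0.7012 -0.1452  0.06  ] [490.71041889 220.01107877]
wrist 0.112 [ 0.6685 -0.1173  0.06  ] [352.29096573 405.96650193]
wrist 0.132 [ 0.6837 -0.1303  0.06  ] [343.02493471 423.05069895]
wrist 0.155 [ 0.7012 -0.1452  0.06  ] [332.65345487 442.17306153]
scene 0.112 [ 0.6685 -0.1173  0.06  ] [358.54265592 365.23676924]
scene 0.132 [ 0.6837 -0.1303  0.06  ] [352.93682796 374.62464221]
scene 0.155 [ 0.7012 -0.1452  0.06  ] [346.24338218 385.83390858]
bottle base [0.53172028 0.36088504 0.        ]
cap [0.53986985 0.36213518 0.2       ]
can [0.66452496 0.36521392 0.09      ]
```

servo_tool(
  steps=[
    {"claw": 0,"offset": [44,24,0],"yaw": 0},
    {"claw": 0,"offset": [40,22,-20],"yaw": 0},
    {"claw": 0,"offset": [5,3,-45],"yaw": 0},
    {"claw": 0,"offset": [0,0,-45],"yaw": 0},
    {"claw": 0,"offset": [0,0,0],"yaw": 0},
  ],
)

```text
t: 2.6
ee_pos: [0.6173, 0.0249, 0.2101]
eef_rot: [3.142, 0.008, 1.34]
ft_force: [-0.3, 0.4, -0.5]
gripper_width: 0.001
```

servo_tool(
  steps=[
    {"claw": 0,"offset": [2,-10,-45],"yaw": 0},
    {"claw": 0,"offset": [0,0,-45],"yaw": 0},
    {"claw": 0,"offset": [0,0,-40],"yaw": 0},
    {"claw": 0,"offset": [0,0,-16],"yaw": 0},
    {"claw": 0,"offset": [0,0,0],"yaw": 0},
  ],
)

```text
t: 3.1
ee_pos: [0.6216, 0.019, 0.0744]
eef_rot: [3.128, 0.005, 1.345]
ft_force: [-0.8, 0.6, 0.8]
gripper_width: -0.0
```

servo_tool(
  steps=[
    {"claw": 0,"offset": [0,0,-12],"yaw": 0},
    {"claw": 0,"offset": [-2,0,-2],"yaw": 0},
    {"claw": 0,"offset": [-16,6,0],"yaw": 0},
    {"claw": 0,"offset": [-16,1,0],"yaw": 0},
    {"claw": 0,"offset": [-16,-1,0],"yaw": 0},
  ],
)

```text
t: 3.6
ee_pos: [0.5759, 0.0259, 0.0686]
eef_rot: [3.115, 0.003, 1.347]
ft_force: [0.2, 0.1, 0.1]
gripper_width: -0.003
```

```bash
python3 snap.py top:t2 wrist:w2; python3 - <<'E'
from h import *
t=cam('t2')['frame'][110:255,185:340]; w=cam('w2')['frame']
a=cv2.resize(t,(400,374),interpolation=cv2.INTER_CUBIC); b=cv2.resize(w,(400,300))
b=cv2.copyMakeBorder(b,0,74,0,0,cv2.BORDER_CONSTANT)
cv2.imwrite('pics/m2.png',np.hstack([a,b])[:,:,::-1])
E
```

```text
3.6 [0.5759 0.0259 0.0686] [0.18009555 0.11885941 0.10238383]
```

View pics/m2.png

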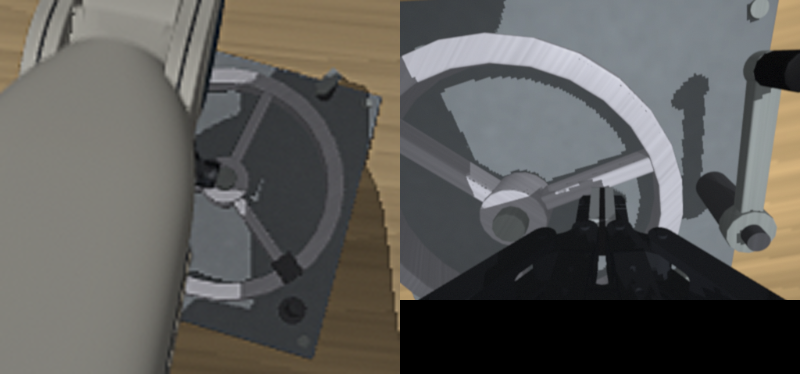

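Pulley unmoved; the fingertip seems to be riding too high, near or over the spoke. I'll back off and lower it properly.

servo_tool(
  steps=[
    {"claw": 0,"offset": [0,0,10],"yaw": 0},
    {"claw": 0,"offset": [25,-3,0],"yaw": 0},
    {"claw": 0,"offset": [15,-2,0],"yaw": 0},
    {"claw": 0,"offset": [0,0,-15],"yaw": 0},
    {"claw": 0,"offset": [0,0,-10],"yaw": 0},
  ],
)

```text
t: 4.2
ee_pos: [0.6228, 0.0202, 0.0627]
eef_rot: [3.102, 0.002, 1.346]
ft_force: [-0.4, 0.7, 0.1]
gripper_width: 0.003
```

servo_tool(
  steps=[
    {"claw": 0,"offset": [0,-2,-7],"yaw": 0},
    {"claw": 0,"offset": [-10,4,-2],"yaw": 0},
    {"claw": 0,"offset": [-10,2,0],"yaw": 0},
    {"claw": 0,"offset": [-10,2,0],"yaw": 0},
    {"claw": 0,"offset": [-8,0,0],"yaw": 0},
  ],
)

```text
t: 4.7
ee_pos: [0.5824, 0.0269, 0.0537]
eef_rot: [3.103, 0.002, 1.346]
ft_force: [0.4, -0.3, -0.7]
gripper_width: 0.0
```

servo_tool(
  steps=[
    {"claw": 0,"offset": [-12,-1,1],"yaw": 0},
    {"claw": 0,"offset": [-12,-3,0],"yaw": 0},
    {"claw": 0,"offset": [-12,-5,0],"yaw": 0},
  ],
)

```text
t: 5.0
ee_pos: [0.5434, 0.0186, 0.0562]
eef_rot: [3.101, 0.002, 1.348]
ft_force: [0.4, 0.3, 0.9]
gripper_width: -0.004
```

```bash
python3 snap.py wrist:w3 top:t3; python3 - <<'E'
from h import *
t=cam('t3')['frame'][110:255,185:340]; w=cam('w3')['frame']
a=cv2.resize(t,(400,374),interpolation=cv2.INTER_CUBIC); b=cv2.resize(w,(400,300))
b=cv2.copyMakeBorder(b,0,74,0,0,cv2.BORDER_CONSTANT)
cv2.imwrite('pics/m3.png',np.hstack([a,b])[:,:,::-1])
E
```

```text
5.0 [0.5434 0.0186 0.0562] [0.38826612 0.32968609 0.89820494]
```

View pics/m3.png

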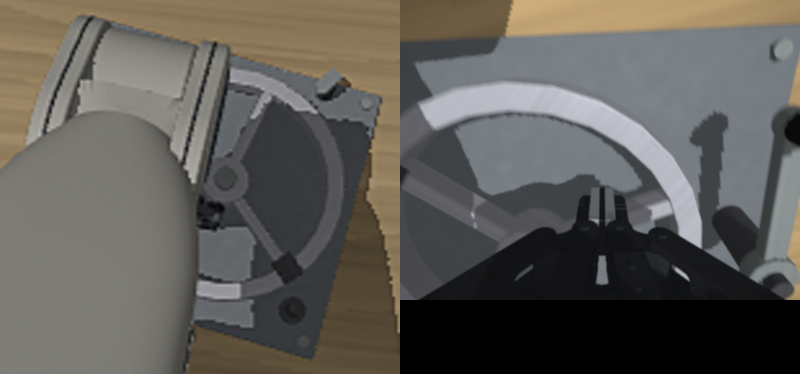

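```bash
python3 - <<'E'
from h import *
from scipy.spatial.transform import Rotation as R
for n,tcp,rpy in (('w1',(0.5293,-.0331,.3201),(-3.137,.009,1.334)),('w3',(.5434,.0186,.0562),(3.101,.002,1.348))):
    c=cam(n); M=R.from_euler('xyz',rpy).as_matrix()
    for l in (0,.012,.025,.038):
        for y in (-.011,.011):
            print(n,l,y,np.round(proj(c,np.array(tcp)+M@[0,y,l]),1))
w=cam('w3')['frame'][170:340,150:400]; cv2.imwrite('pics/w3c.png',cv2.resize(w,(800,544),interpolation=cv2.INTER_CUBIC)[:,:,::-1])
c=cam('w3')
an=np.radians(99.3)
for r in (.03,.06,.1): print('spoke C top',np.round(proj(c,(0.583+r*np.cos(an),-.045+r*np.sin(an),.046)),1))
E
```

```text
w1 0 -0.011 [259.4 241.5]
w1 0 0.011 [259.3 280.7]
w1 0.012 -0.011 [259.3 230.3]
w1 0.012 0.011 [259.3 267.5]
w1 0.025 -0.011 [259.2 219.9]
w1 0.025 0.011 [259.2 254.9]
w1 0.038 -0.011 [259.1 210.8]
w1 0.038 0.011 [259.1 244. ]
w3 0 -0.011 [259.3 241.4]
w3 0 0.011 [259.3 280.7]
w3 0.012 -0.011 [259.2 230.3]
w3 0.012 0.011 [259.2 267.4]
w3 0.025 -0.011 [259.1 219.8]
w3 0.025 0.011 [259.1 254.9]
w3 0.038 -0.011 [259.  210.7]
w3 0.038 0.011 [259.1 243.9]
spoke C top [214.2 313.5]
spoke C top [263.5 297.3]
spoke C top [332.8 274.6]
```

View pics/w3c.png

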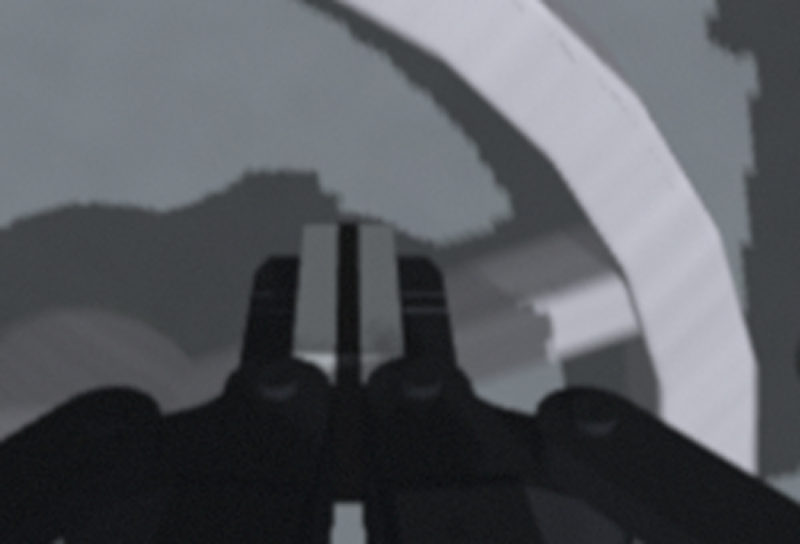

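The tool has passed over the spoke without touching it. The visible tip edge at v≈240 fits a tip well above the nominal 25 mm. The finger is now in the next window, behind the lug's own spoke, so I'll go down there in guarded steps.

servo_tool(
  steps=[
    {"claw": 0,"offset": [-12,-14,0],"yaw": 0},
    {"claw": 0,"offset": [-10,-13,0],"yaw": 0},
    {"claw": 0,"offset": [0,0,-4],"yaw": 0},
    {"claw": 0,"offset": [0,0,-4],"yaw": 0},
    {"claw": 0,"offset": [0,0,0],"yaw": 0},
  ],
)

```text
t: 5.6
ee_pos: [0.5212, -0.0096, 0.0494]
eef_rot: [3.097, 0.001, 1.346]
ft_force: [-0.3, 0.2, 0.6]
gripper_width: 0.0
```

servo_tool(
  steps=[
    {"claw": 0,"offset": [0,0,-4],"yaw": 0},
    {"claw": 0,"offset": [0,0,0],"yaw": 0},
  ],
)

```text
t: 5.8
ee_pos: [0.5218, -0.0093, 0.0447]
eef_rot: [3.097, 0.001, 1.347]
ft_force: [0.6, 0.7, -0.4]
gripper_width: 0.001
```

servo_tool(
  steps=[
    {"claw": 0,"offset": [0,0,-4],"yaw": 0},
    {"claw": 0,"offset": [0,0,0],"yaw": 0},
  ],
)

```text
t: 6.0
ee_pos: [0.522, -0.0088, 0.0402]
eef_rot: [3.097, 0.001, 1.347]
ft_force: [-0.6, -0.1, 0.3]
gripper_width: -0.003
```

servo_tool(
  steps=[
    {"claw": 0,"offset": [0,0,-3],"yaw": 0},
    {"claw": 0,"offset": [0,0,0],"yaw": 0},
  ],
)

```text
t: 6.2
ee_pos: [0.5221, -0.0087, 0.0368]
eef_rot: [3.098, 0.001, 1.348]
ft_force: [-0.2, 0.9, -0.4]
gripper_width: -0.002
```

```bash
python3 snap.py wrist:w4 scene:s4; python3 - <<'E'
from h import *
s=cam('s4')['frame'][155:275,185:340]; w=cam('w4')['frame'][100:384,80:440]
a=cv2.resize(s,(400,310),interpolation=cv2.INTER_CUBIC); b=cv2.resize(w,(400,310))
cv2.imwrite('pics/m4.png',np.hstack([a,b])[:,:,::-1])
E
```

```text
6.2 [ 0.5221 -0.0087  0.0368] [-0.21432379  0.87557497 -0.39548375]
```

View pics/m4.png

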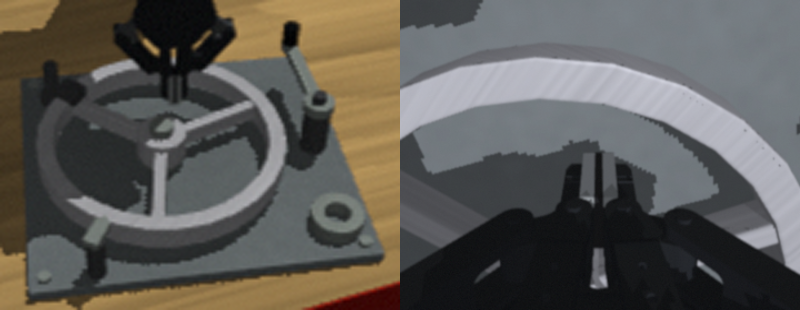

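```bash
python3 - <<'E'
from h import *
c=cam('s4')
for z in (.01,.02,.03,.04,.05,.06): print(z,np.round(proj(c,(.522,-.0087,z)),1))
E
```

```text
0.01 [252.4 199.6]
0.02 [252.5 196.9]
0.03 [252.5 194.3]
0.04 [252.6 191.5]
0.05 [252.6 188.8]
0.06 [252.7 186. ]
```

The tip actually projects to z≈0.03 with the TCP at 0.037. That is about 7 mm ahead of the TCP, not 25, so it is now at spoke height. Next I push along the arc against the lug's spoke.

servo_tool(
  steps=[
    {"claw": 0,"offset": [-6,-14,-2],"yaw": 0},
    {"claw": 0,"offset": [-3,-15,0],"yaw": 0},
    {"claw": 0,"offset": [0,-15,0],"yaw": 0},
    {"claw": 0,"offset": [4,-14,0],"yaw": 0},
    {"claw": 0,"offset": [6,-10,0],"yaw": 0},
  ],
)

```text
t: 6.8
ee_pos: [0.5214, -0.0797, 0.0351]
eef_rot: [3.098, -0.0, 1.35]
ft_force: [0.6, 3.7, -0.9]
gripper_width: -0.002
```

servo_tool(
  steps=[
    {"claw": 0,"offset": [9,-13,0],"yaw": 0},
    {"claw": 0,"offset": [12,-11,0],"yaw": 0},
    {"claw": 0,"offset": [14,-7,0],"yaw": 0},
    {"claw": 0,"offset": [15,-4,0],"yaw": 0},
  ],
)

```text
t: 7.2
ee_pos: [0.5717, -0.1179, 0.0342]
eef_rot: [3.103, -0.002, 1.349]
ft_force: [-2.9, 1.5, 1.0]
gripper_width: -0.003
```

servo_tool(
  steps=[
    {"claw": 0,"offset": [16,1,0],"yaw": 0},
    {"claw": 0,"offset": [14,4,0],"yaw": 0},
    {"claw": 0,"offset": [0,0,0],"yaw": 0},
  ],
)

```text
t: 7.5
ee_pos: [0.6043, -0.1158, 0.0329]
eef_rot: [3.105, -0.001, 1.347]
ft_force: [-0.4, -0.7, -0.4]
gripper_width: -0.001
```

```bash
python3 snap.py wrist:w5 scene:s5 top:t5; python3 - <<'E'
from h import *
s=cam('s5')['frame'][155:275,185:340]; w=cam('w5')['frame']; t=cam('t5')['frame'][110:255,185:340]
a=cv2.resize(s,(400,310),interpolation=cv2.INTER_CUBIC); b=cv2.resize(t,(400,310))
cv2.imwrite('pics/m5.png',np.hstack([a,b])[:,:,::-1])
E
```

```text
7.5 [ 0.6043 -0.1158  0.0329] [-0.3720737  -0.66153278 -0.36057139]
```

View pics/m5.png

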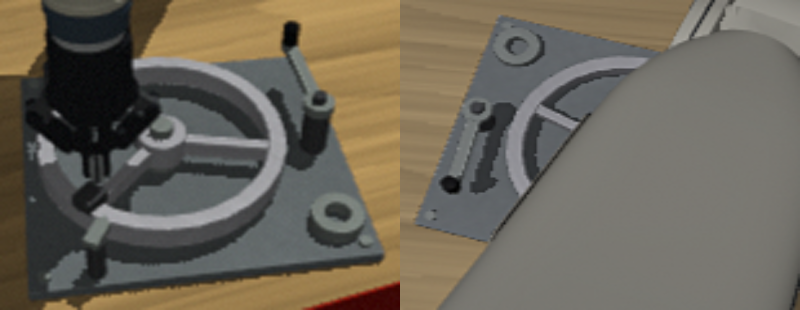

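```bash
python3 - <<'E'
from h import *
c=cam('s5'); sp=np.array([.583,-.0445])
sd=atz(c,(387.5)*.64-.5,(318.5)*.64-.5,.062)[:2]
for u,v in ((219.1,230.5),):
    q=atz(c,u,v,.059)[:2]; d=q-sd; print(q,np.hypot(*d),np.degrees(np.arctan2(d[1],d[0])))
for a in (-40.4,-45,-50,-55,-60):
    r=np.radians(a); print(a,np.round(proj(c,np.append(sd+.112*np.array([np.cos(r),np.sin(r)]),.059)),1))
E
```

```text
[ 0.65076426 -0.13711973] 0.11326568463398591 -54.7164221584919
-40.4 [229.6 234.5]
-45 [226.1 233.3]
-50 [222.6 231.8]
-55 [219.3 230.1]
-60 [216.2 228.2]
```

servo_tool(
  steps=[
    {"claw": 0,"offset": [6,2,0],"yaw": 0},
    {"claw": 0,"offset": [6,3,0],"yaw": 0},
    {"claw": 0,"offset": [0,0,0],"yaw": 0},
  ],
)

```text
t: 7.95
ee_pos: [0.6137, -0.1108, 0.0333]
eef_rot: [3.107, -0.001, 1.346]
ft_force: [-1.0, -0.6, 0.9]
gripper_width: -0.001
```

```bash
python3 snap.py wrist:w6 scene:s6; python3 - <<'E'
from h import *
from scipy import ndimage
def lug(n):
    f=cam(n)['frame'].astype(int).sum(2); sub=f[215:255,205:245]; print(n); print(sub[5:32,3:36:1]//10)
lug('s6')
E
```

```text
7.95 [ 0.6137 -0.1108  0.0333] [-0.96246835 -0.58896796  0.89817628]
s6
[[26 30 31 30 30 30 31 30 30 30 30 26  6  3 11 19 15  6 14 16  9  3 11 25
  30 27 22 26 34 46 43 31 21]
 [23 28 31 31 31 31 31 31 30 30 31 26 10  5 10 19 16  7 14 17  9  3 12 25
  28 23 21 20 23 26 25 22 21]
 [21 23 27 31 31 30 31 30 30 30 30 26  9  4 10 19 16  8 13 16  9  4 12 23
  24 21 20 20 21 20 19 21 22]
 [21 20 24 30 31 30 30 31 30 30 30 26  9  3  8 16 15  8 13 17  9  3  9 18
  21 21 20 21 21 20 20 20 18]
 [21 21 23 26 30 31 31 31 30 30 31 26 14  3  7 16 16  9 13 16 10  6 13 21
  21 21 22 21 19 19 20 18 14]
 [21 22 21 23 26 30 31 31 31 30 30 29 19  8  9 16 17  9 13 17 13 15 20 21
  21 21 21 19 19 19 19 15 13]
 [21 21 21 22 23 27 30 31 30 31 30 30 28 21 20 18 16  9 11 19 20 21 21 21
  21 21 19 19 19 19 16 12 13]
 [21 22 21 21 22 22 26 31 30 31 31 30 29 20 11  9  9  7 12 20 21 20 21 21
  21 20 19 19 18 16 13 13 19]
 [22 22 22 22 21 21 22 25 28 31 31 29 21 10  7  7  7  8 14 19 20 21 21 21
  20 19 19 19 16 13 13 19 28]
 [22 22 22 22 22 22 21 22 24 29 31 26 14  7  7  6  8  7  9 13 18 20 21 21
  19 19 19 17 14 1
[... 1080 characters left out ...]
 22 22 21 23 29 34 36 36 36 39 43 48 48 49 50
  50 50 50 49 50 50 50 50 49]
 [14 14 14 13 13 14 16 19 21 22 22 22 25 33 37 37 36 37 36 31 29 35 43 48
  49 49 49 50 49 50 50 50 50]
 [14 13 13 14 14 12 13 15 17 19 22 24 31 36 36 36 36 36 32 22 21 23 26 29
  31 31 35 42 44 48 49 49 49]
 [13 13 14 13 13 14 13 13 14 15 20 29 36 36 36 37 37 36 28 19 21 22 21 22
  23 22 24 25 26 27 29 32 34]
 [14 13 13 14 13 13 13 13 13 13 20 32 36 36 36 36 37 33 21 19 22 22 22 22
  22 23 22 22 21 22 22 23 23]
 [14 13 13 14 13 13 13 13 12 16 25 35 36 36 36 36 34 24 19 22 22 23 22 22
  22 22 23 22 22 23 22 23 22]
 [13 13 13 13 13 13 13 13 14 22 34 36 36 36 37 35 28 19 20 23 23 23 22 23
  22 23 23 23 23 23 23 23 23]]
```

```bash
cat > lug.py <<'E'
import sys
from h import *
SP=np.array([.5833,-.0447])
def fit(n,thr=125,win=12,sp=SP,lo=-75,hi=-25):
    c=cam(n); f=c['frame'].astype(int).sum(2); best=[]
    for a in np.arange(lo,hi,.5):
      r=np.radians(a); e=np.array([np.cos(r),np.sin(r)]); g=np.array([-e[1],e[0]])
      P=np.array([proj(c,np.append(sp+(.112+i*.013)*e+j*.011*g,z)) for i in(-1,1) for j in(-1,1) for z in(.048,.059)])
      M=np.zeros((384*4,512*4),np.uint8); cv2.fillConvexPoly(M,cv2.convexHull(np.round(P*4+1.5).astype(np.int32)),255)
      m=cv2.resize(M,(512,384),interpolation=cv2.INTER_AREA)/255.
      ring=cv2.dilate(m,np.ones((5,5)))*(1-m)
      best.append((a,(f*m).sum()/m.sum()-.5*(f*ring).sum()/ring.sum()))
    b=sorted(best,key=lambda x:x[1])[:4]; return [(float(a),round(v,1)) for a,v in b]
if __name__=='__main__':
    for n in sys.argv[1:]: print(n,fit(n))
E
python3 - <<'E'
from lug import *
for n in ('top0','scene0','w1'): print(n,fit(n,lo=-155,hi=-125))
for n in ('s5','s6','w5','w6'): print(n,fit(n))
E
```

```text
top0 [(-141.0, np.float64(35.3)), (-140.5, np.float64(35.9)), (-141.5, np.float64(38.1)), (-140.0, np.float64(41.5))]
scene0 [(-140.0, np.float64(1.8)), (-139.5, np.float64(1.8)), (-139.0, np.float64(3.7)), (-140.5, np.float64(4.0))]
w1 [(-141.0, np.float64(48.1)), (-140.5, np.float64(51.5)), (-141.5, np.float64(57.4)), (-140.0, np.float64(62.5))]
s5 [(-55.0, np.float64(-15.6)), (-55.5, np.float64(-14.1)), (-54.5, np.float64(-13.4)), (-56.0, np.float64(-7.9))]
s6 [(-50.0, np.float64(-13.4)), (-49.5, np.float64(-12.9)), (-50.5, np.float64(-9.3)), (-49.0, np.float64(-7.8))]
w5 [(-74.5, np.float64(9.9)), (-75.0, np.float64(11.5)), (-74.0, np.float64(17.4)), (-73.5, np.float64(25.7))]
w6 [(-69.5, np.float64(7.7)), (-69.0, np.float64(7.8)), (-70.0, np.float64(11.5)), (-70.5, np.float64(16.7))]
```

servo_tool(
  steps=[
    {"claw": 0,"offset": [5,2,0],"yaw": 0},
    {"claw": 0,"offset": [4,3,0],"yaw": 0},
    {"claw": 0,"offset": [0,0,0],"yaw": 0},
  ],
)

```text
t: 8.35
ee_pos: [0.6222, -0.1055, 0.0333]
eef_rot: [3.108, -0.0, 1.346]
ft_force: [-0.1, 0.6, -0.3]
gripper_width: -0.002
```

```bash
python3 snap.py scene:s7; python3 lug.py s7
```

```text
8.35 [ 0.6222 -0.1055  0.0333] [-0.11581207  0.55593894 -0.34699748]
s7 [(-42.0, np.float64(11.0)), (-42.5, np.float64(12.2)), (-41.5, np.float64(14.3)), (-43.0, np.float64(15.1))]
```

servo_tool(
  steps=[
    {"claw": 0,"offset": [2,1,0],"yaw": 0},
    {"claw": 0,"offset": [0,0,0],"yaw": 0},
  ],
)

```text
t: 8.6
ee_pos: [0.6241, -0.1045, 0.0332]
eef_rot: [3.109, -0.0, 1.346]
ft_force: [-0.4, 0.5, 0.2]
gripper_width: -0.001
```

```bash
python3 snap.py scene:s8; python3 lug.py s8
```

```text
8.6 [ 0.6241 -0.1045  0.0332] [-0.39275775  0.53794606  0.16549727]
s8 [(-40.5, np.float64(11.2)), (-41.0, np.float64(12.6)), (-40.0, np.float64(14.1)), (-41.5, np.float64(16.4))]
```

servo_tool(
  steps=[
    {"claw": 0,"offset": [-6,-2,0],"yaw": 0},
    {"claw": 0,"offset": [-2,0,20],"yaw": 0},
    {"claw": 0,"offset": [0,0,45],"yaw": 0},
    {"claw": 0,"offset": [-10,10,48],"yaw": 0},
    {"claw": 0,"offset": [-20,30,30],"yaw": 0},
  ],
)

```text
t: 9.15
ee_pos: [0.5826, -0.0682, 0.1747]
eef_rot: [3.117, -0.001, 1.342]
ft_force: [1.0, 0.1, 0.8]
gripper_width: 0.001
```

servo_tool(
  steps=[
    {"claw": 0,"offset": [-25,30,30],"yaw": 0},
    {"claw": 0,"offset": [-30,25,30],"yaw": 0},
    {"claw": 0,"offset": [-25,25,30],"yaw": 0},
    {"claw": 0,"offset": [-25,20,30],"yaw": 0},
    {"claw": 0,"offset": [0,0,0],"yaw": 0},
  ],
)

```text
t: 9.65
ee_pos: [0.4709, 0.0359, 0.3043]
eef_rot: [3.107, -0.004, 1.343]
ft_force: [-0.6, -1.1, 0.7]
gripper_width: 0.0
```

servo_tool(
  steps=[
    {"claw": 0,"offset": [0,0,0],"yaw": 0},
    {"claw": 0,"offset": [0,0,0],"yaw": 0},
  ],
)

```text
t: 9.85
ee_pos: [0.4705, 0.036, 0.3049]
eef_rot: [3.104, -0.004, 1.343]
ft_force: [-0.0, -0.7, 1.0]
gripper_width: 0.003
```

```bash
python3 snap.py scene:s9 wrist:w9 top:t9; python3 lug.py s9 w9 t9; python3 - <<'E'
from h import *
a=cv2.resize(cam('w9')['frame'],(480,360)); s=cv2.resize(cam('s9')['frame'][155:275,200:310],(320,360),interpolation=cv2.INTER_CUBIC)
cv2.imwrite('pics/m9.png',np.hstack([a,s])[:,:,::-1])
E
```

```text
9.85 [0.4705 0.036  0.3049] [-0.043706   -0.74868278  0.98670903]
s9 [(-40.0, np.float64(13.0)), (-40.5, np.float64(13.7)), (-39.5, np.float64(16.1)), (-41.0, np.float64(22.2))]
w9 [(-39.5, np.float64(-6.8)), (-40.0, np.float64(-5.3)), (-39.0, np.float64(-4.9)), (-40.5, np.float64(-3.7))]
t9 [(-39.0, np.float64(33.7)), (-39.5, np.float64(36.1)), (-38.5, np.float64(37.2)), (-40.0, np.float64(42.6))]
```

View pics/m9.png

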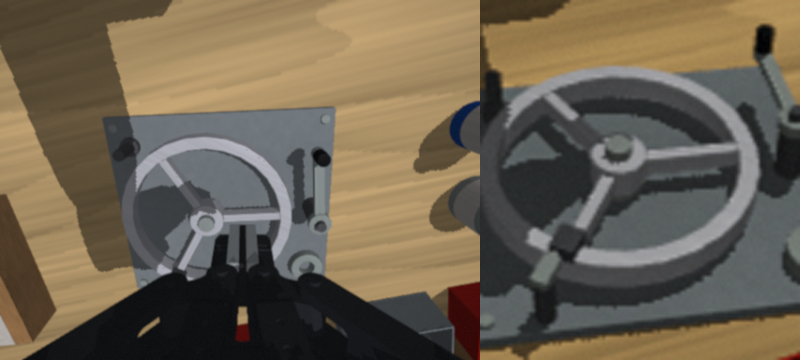

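Lug fits are −40.0, −39.5 and −39.0° in the three views against a mark direction of −40.4°, about 2 mm off. The view shows the lug in front of the pointer and the bolt still upright. Next is the hold-down arm.

servo_tool(
  steps=[
    {"claw": 0,"offset": [10,45,0],"yaw": 0},
    {"claw": 0,"offset": [10,45,0],"yaw": 0},
    {"claw": 0,"offset": [10,40,-20],"yaw": 0},
    {"claw": 0,"offset": [0,5,-30],"yaw": 0},
    {"claw": 0,"offset": [0,0,0],"yaw": 0},
  ],
)

```text
t: 10.5
ee_pos: [0.504, 0.172, 0.2472]
eef_rot: [3.113, -0.001, 1.334]
ft_force: [0.2, -0.9, -0.5]
gripper_width: -0.0
```

servo_tool(
  steps=[
    {"claw": 0,"offset": [0,0,-45],"yaw": 0},
    {"claw": 0,"offset": [0,0,-45],"yaw": 0},
    {"claw": 0,"offset": [0,0,-40],"yaw": 0},
    {"claw": 0,"offset": [0,0,-15],"yaw": 0},
    {"claw": 0,"offset": [0,0,0],"yaw": 0},
  ],
)

```text
t: 11.0
ee_pos: [0.5065, 0.1682, 0.0998]
eef_rot: [3.113, -0.0, 1.329]
ft_force: [0.3, 0.1, 0.6]
gripper_width: 0.003
```

servo_tool(
  steps=[
    {"claw": 0,"offset": [4,-4,-10],"yaw": 0},
    {"claw": 0,"offset": [4,-8,-2],"yaw": 0},
    {"claw": 0,"offset": [-2,-14,0],"yaw": 0.13},
    {"claw": 0,"offset": [-2,-14,0],"yaw": 0.13},
    {"claw": 0,"offset": [0,-14,0],"yaw": 0.13},
  ],
)

```text
t: 11.5
ee_pos: [0.5155, 0.1109, 0.0918]
eef_rot: [3.107, -0.002, 1.731]
ft_force: [-0.8, 1.4, -0.6]
gripper_width: -0.001
```

servo_tool(
  steps=[
    {"claw": 0,"offset": [-3,-14,-4],"yaw": 0.14},
    {"claw": 0,"offset": [2,-14,-1],"yaw": 0.14},
    {"claw": 0,"offset": [5,-14,0],"yaw": 0.14},
    {"claw": 0,"offset": [7,-13,0],"yaw": 0.14},
  ],
)

```text
t: 11.9
ee_pos: [0.5303, 0.0511, 0.0921]
eef_rot: [3.098, 0.001, 2.313]
ft_force: [-1.2, 0.8, 1.4]
gripper_width: 0.004
```

servo_tool(
  steps=[
    {"claw": 0,"offset": [9,-11,-3],"yaw": 0.14},
    {"claw": 0,"offset": [11,-10,-2],"yaw": 0.14},
    {"claw": 0,"offset": [10,-6,0],"yaw": 0.1},
  ],
)

```text
t: 12.2
ee_pos: [0.5658, 0.0198, 0.0934]
eef_rot: [3.091, 0.011, 2.709]
ft_force: [-1.3, 1.6, -1.3]
gripper_width: -0.006
```

```bash
python3 snap.py scene:s10 top:t10; python3 - <<'E'
from h import *
a=cv2.resize(cam('s10')['frame'][135:255,200:310],(400,436),interpolation=cv2.INTER_CUBIC);b=cv2.resize(cam('t10')['frame'][110:255,185:340],(400,436))
cv2.imwrite('pics/m10.png',np.hstack([a,b])[:,:,::-1])
E
```

```text
12.2 [0.5658 0.0198 0.0934] [-1.29513865  1.61385645 -1.30596473]
```

servo_tool(
  steps=[
    {"claw": 0,"offset": [5,-2,-4],"yaw": 0},
    {"claw": 0,"offset": [4,-1,-2],"yaw": 0},
    {"claw": 0,"offset": [0,0,0],"yaw": 0},
  ],
)

```text
t: 12.6
ee_pos: [0.5777, 0.016, 0.092]
eef_rot: [3.088, 0.019, 2.694]
ft_force: [-3.8, 1.4, -3.1]
gripper_width: -0.003
```

servo_tool(
  steps=[
    {"claw": 0,"offset": [4,0,0],"yaw": 0},
    {"claw": 0,"offset": [0,0,0],"yaw": 0},
  ],
)

```text
t: 12.8
ee_pos: [0.5773, 0.0162, 0.092]
eef_rot: [3.091, 0.012, 2.687]
ft_force: [0.8, -0.4, 1.4]
gripper_width: 0.001
```

servo_tool(
  steps=[
    {"claw": 0,"offset": [4,0,0],"yaw": 0},
    {"claw": 0,"offset": [0,0,0],"yaw": 0},
  ],
)

```text
t: 13.0
ee_pos: [0.5775, 0.0164, 0.092]
eef_rot: [3.095, 0.007, 2.682]
ft_force: [-0.0, 1.2, 2.2]
gripper_width: -0.0
```

servo_tool(
  steps=[
    {"claw": 0,"offset": [10,-2,0],"yaw": 0},
  ],
)

```text
t: 13.1
ee_pos: [0.5799, 0.0158, 0.0912]
eef_rot: [3.099, -0.007, 2.68]
ft_force: [-60.5, 6.2, 37.1]
gripper_width: 0.0
```

```bash
python3 - <<'E'
from cell import bot
s=bot.state()
for k in ('ee_pos','ft_force','ft_torque','joint_positions'): print(k,s[k].round(3))
E
```

```text
ee_pos [0.58  0.016 0.091]
ft_force [-60.482   6.222  37.066]
ft_torque [ 1.579 11.851  0.723]
joint_positions [-0.139  0.379 -0.181  1.003  0.042 -1.248]
```

Firm stop reached. I back away and go up, clear of the arm.

servo_tool(
  steps=[
    {"claw": 0,"offset": [-8,0,0],"yaw": 0},
    {"claw": 0,"offset": [-20,4,0],"yaw": 0},
    {"claw": 0,"offset": [-10,0,30],"yaw": 0},
    {"claw": 0,"offset": [-20,0,45],"yaw": 0},
    {"claw": 0,"offset": [-20,20,45],"yaw": 0},
  ],
)

```text
t: 13.6
ee_pos: [0.4991, 0.0396, 0.2076]
eef_rot: [3.101, -0.016, 2.668]
ft_force: [1.0, 1.3, 0.5]
gripper_width: 0.0
```

servo_tool(
  steps=[
    {"claw": 0,"offset": [-30,35,15],"yaw": 0},
    {"claw": 0,"offset": [-25,40,0],"yaw": 0},
    {"claw": 0,"offset": [-20,40,0],"yaw": 0},
    {"claw": 0,"offset": [-10,40,0],"yaw": 0},
    {"claw": 0,"offset": [0,0,0],"yaw": 0},
  ],
)

```text
t: 14.1
ee_pos: [0.4123, 0.2001, 0.232]
eef_rot: [3.091, -0.002, 2.655]
ft_force: [0.1, -0.4, 0.7]
gripper_width: 0.001
```

```bash
python3 snap.py scene:s11 top:t11; python3 lug.py s11 t11; python3 - <<'E'
from h import *
a=cv2.resize(cam('s11')['frame'][135:275,180:345],(400,340),interpolation=cv2.INTER_CUBIC);b=cv2.resize(cam('t11')['frame'][110:255,185:340],(400,374),interpolation=cv2.INTER_CUBIC)
a=cv2.copyMakeBorder(a,0,34,0,0,cv2.BORDER_CONSTANT)
cv2.imwrite('pics/m11.png',np.hstack([a,b])[:,:,::-1])
# expected pin px at stop
for n in ('s11','t11'):
    for d in (0,-.09): 
        al=np.radians(259.5)+d; print(n,d,np.round(proj(cam(n),(.6128+.1*np.cos(al),.1127+.1*np.sin(al),.093)),1))
E
```

```text
14.1 [0.4123 0.2001 0.232 ] [ 0.0979063  -0.38456771  0.6912698 ]
s11 [(-40.0, np.float64(11.5)), (-40.5, np.float64(11.6)), (-39.5, np.float64(14.7)), (-41.0, np.float64(19.0))]
t11 [(-39.0, np.float64(40.5)), (-39.5, np.float64(43.0)), (-38.5, np.float64(44.5)), (-40.0, np.float64(50.0))]
s11 0 [271.  191.7]
s11 -0.09 [270.4 189.4]
t11 0 [251.4 169.2]
t11 -0.09 [250.2 172.4]
```

View pics/m11.png

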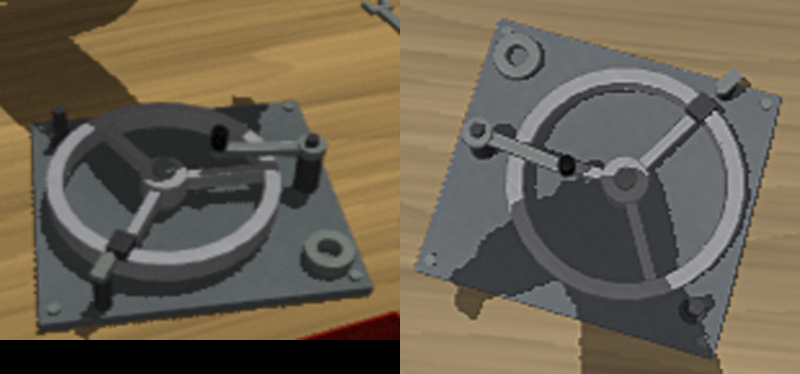

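```bash
python3 - <<'E'
from h import *
for n,(v0,v1,u0,u1) in (('t11',(165,185,240,260)),('s11',(180,200,260,280)),('t9',(185,205,195,215)),('t11',(150,170,205,225))):
    f=cam(n)['frame'].astype(int).sum(2)[v0:v1,u0:u1]; m=f<75
    v,u=np.nonzero(m); print(n,m.sum(),u.mean()+u0,v.mean()+v0,'rows',v.min()+v0,v.max()+v0,'cols',u.min()+u0,u.max()+u0)
def ang(n,u,v,z):
    q=atz(cam(n),u,v,z)[:2]; d=q-[.6128,.1127]; return q.round(4),np.hypot(*d).round(4),np.degrees(np.arctan2(d[1],d[0]))%360
# fit pin cylinder (72..95mm, r 9) darkness over swing angle
for n in ('top0','scene0','w1','s11','t11'):
    c=cam(n); f=c['frame'].astype(int).sum(2); out=[]
    for a in np.arange(160,270,.5):
        r=np.radians(a); p=np.array([.6128+.1*np.cos(r),.1127+.1*np.sin(r)])
        th=np.linspace(0,6.28,24); P=np.array([proj(c,np.append(p+.009*np.array([np.cos(x),np.sin(x)]),z)) for x in th for z in(.072,.095)])
        M=np.zeros((1536,2048),np.uint8); cv2.fillConvexPoly(M,cv2.convexHull(np.round(P*4+1.5).astype(np.int32)),255)
        m=cv2.resize(M,(512,384),interpolation=cv2.INTER_AREA)/255.
        ring=cv2.dilate(m,np.ones((5,5)))*(1-m)
        out.append((a,(f*m).sum()/m.sum()-.5*(f*ring).sum()/ring.sum()))
    print(n,[(float(a),round(float(v))) for a,v in sorted(out,key=lambda x:x[1])[:3]])
E
```

```text
t11 33 249.36363636363637 173.57575757575756 rows 170 177 cols 247 252
s11 54 269.9074074074074 191.57407407407408 rows 187 196 cols 267 273<stdin>:4: RuntimeWarning: Mean of empty slice.
  ret = ret.dtype.type(ret / rcount)
Traceback (most recent call last):
ValueError: zero-size array to reduction operation minimum which has no identity
```

```bash
cat > pin.py <<'E'
import sys
from h import *
def pin(n,lo=160,hi=272):
    c=cam(n); f=c['frame'].astype(int).sum(2); out=[]
    for a in np.arange(lo,hi,.5):
        r=np.radians(a); p=np.array([.6128+.1*np.cos(r),.1127+.1*np.sin(r)])
        th=np.linspace(0,6.28,24); P=np.array([proj(c,np.append(p+.009*np.array([np.cos(x),np.sin(x)]),z)) for x in th for z in(.072,.095)])
        M=np.zeros((1536,2048),np.uint8); cv2.fillConvexPoly(M,cv2.convexHull(np.round(P*4+1.5).astype(np.int32)),255)
        m=cv2.resize(M,(512,384),interpolation=cv2.INTER_AREA)/255.
        ring=cv2.dilate(m,np.ones((5,5)))*(1-m)
        out.append((a,(f*m).sum()/m.sum()-.5*(f*ring).sum()/ring.sum()))
    return [(float(a),round(float(v))) for a,v in sorted(out,key=lambda x:x[1])[:3]]
for n in sys.argv[1:]: print(n,pin(n))
E
python3 pin.py top0 scene0 w1 t9 t11 s11
```

```text
top0 [(171.5, -68), (171.0, -66), (172.0, -63)]
scene0 [(173.0, -83), (173.5, -82), (172.5, -78)]
w1 [(173.0, -63), (172.5, -61), (173.5, -57)]
t9 [(245.0, 14), (246.5, 14), (245.5, 15)]
t11 [(253.0, -38), (253.5, -33), (252.5, -30)]
s11 [(253.0, -34), (252.5, -34), (253.5, -34)]
```

Both views put the pin at 253° against 259.5° for the stop, so the arm stopped about 0.11 rad short. The last push had the tip riding on top of the pin, which explains fz = +37 N. I'll go back lower, from behind the pin.

servo_tool(
  steps=[
    {"claw": 0,"offset": [28,-40,0],"yaw": 0.1},
    {"claw": 0,"offset": [28,-40,0],"yaw": 0.1},
    {"claw": 0,"offset": [28,-40,0],"yaw": 0},
    {"claw": 0,"offset": [25,-35,0],"yaw": 0},
    {"claw": 0,"offset": [0,0,0],"yaw": 0},
  ],
)

```text
t: 14.7
ee_pos: [0.5267, 0.0324, 0.2314]
eef_rot: [3.092, 0.001, 2.856]
ft_force: [0.5, -0.4, 0.4]
gripper_width: -0.004
```

servo_tool(
  steps=[
    {"claw": 0,"offset": [4,-1,-45],"yaw": 0},
    {"claw": 0,"offset": [0,0,-45],"yaw": 0},
    {"claw": 0,"offset": [0,0,-40],"yaw": 0},
    {"claw": 0,"offset": [0,0,-15],"yaw": 0},
    {"claw": 0,"offset": [0,0,0],"yaw": 0},
  ],
)

```text
t: 15.2
ee_pos: [0.5318, 0.023, 0.0814]
eef_rot: [3.093, 0.003, 2.838]
ft_force: [-0.5, -0.5, 1.4]
gripper_width: 0.003
```

servo_tool(
  steps=[
    {"claw": 0,"offset": [0,0,-6],"yaw": 0},
    {"claw": 0,"offset": [8,0,-1],"yaw": 0},
    {"claw": 0,"offset": [8,0,0],"yaw": 0},
    {"claw": 0,"offset": [6,0,0],"yaw": 0},
    {"claw": 0,"offset": [0,0,0],"yaw": 0},
  ],
)

```text
t: 15.7
ee_pos: [0.5584, 0.0213, 0.0777]
eef_rot: [3.092, 0.009, 2.835]
ft_force: [0.1, 0.6, -0.7]
gripper_width: -0.002
```

servo_tool(
  steps=[
    {"claw": 0,"offset": [5,0,-2],"yaw": 0},
    {"claw": 0,"offset": [5,-1,0],"yaw": 0},
    {"claw": 0,"offset": [0,0,0],"yaw": 0},
  ],
)

```text
t: 16.0
ee_pos: [0.5694, 0.0205, 0.0762]
eef_rot: [3.092, 0.01, 2.836]
ft_force: [0.5, 0.7, 0.1]
gripper_width: -0.0
```

```bash
python3 snap.py scene:s12 top:t12; python3 pin.py s12 t12; python3 lug.py s12
```

```text
16.0 [0.5694 0.0205 0.0762] [0.52913281 0.69303789 0.0766262 ]
s12 [(255.0, -46), (254.5, -46), (255.5, -46)]
t12 [(271.5, 181), (271.0, 181), (270.0, 181)]
s12 [(-40.5, np.float64(3.5)), (-40.0, np.float64(4.1)), (-41.0, np.float64(6.1)), (-39.5, np.float64(6.8))]
```

servo_tool(
  steps=[
    {"claw": 0,"offset": [4,-1,0],"yaw": 0},
    {"claw": 0,"offset": [4,-1,0],"yaw": 0},
  ],
)

```text
t: 16.3
ee_pos: [0.573, 0.0195, 0.0757]
eef_rot: [3.093, 0.002, 2.836]
ft_force: [-26.8, 4.7, 17.8]
gripper_width: 0.001
```

servo_tool(
  steps=[
    {"claw": 0,"offset": [3,0,0],"yaw": 0},
  ],
)

```text
t: 16.4
ee_pos: [0.5726, 0.0199, 0.0754]
eef_rot: [3.094, -0.005, 2.836]
ft_force: [-15.2, -0.9, 11.2]
gripper_width: -0.002
```

servo_tool(
  steps=[
    {"claw": 0,"offset": [3,0,0],"yaw": 0},
  ],
)

```text
t: 16.5
ee_pos: [0.5726, 0.0201, 0.0753]
eef_rot: [3.096, -0.011, 2.836]
ft_force: [-14.7, -1.8, 10.5]
gripper_width: 0.0
```

```bash
python3 snap.py scene:s13; python3 pin.py s13; python3 lug.py s13
```

```text
16.5 [0.5726 0.0201 0.0753] [-14.681694    -1.77356496  10.4976943 ]
s13 [(256.5, -43), (257.0, -42), (257.5, -42)]
s13 [(-40.5, np.float64(3.8)), (-40.0, np.float64(4.3)), (-41.0, np.float64(6.3)), (-39.5, np.float64(6.8))]
```

servo_tool(
  steps=[
    {"claw": 0,"offset": [-6,1,0],"yaw": 0},
    {"claw": 0,"offset": [-20,4,0],"yaw": 0},
    {"claw": 0,"offset": [-20,4,10],"yaw": 0},
    {"claw": 0,"offset": [-10,0,45],"yaw": 0},
    {"claw": 0,"offset": [-20,20,45],"yaw": 0},
  ],
)

```text
t: 17.05
ee_pos: [0.4937, 0.0475, 0.1702]
eef_rot: [3.098, -0.021, 2.834]
ft_force: [1.1, 0.6, 0.3]
gripper_width: -0.002
```

servo_tool(
  steps=[
    {"claw": 0,"offset": [-30,35,20],"yaw": 0},
    {"claw": 0,"offset": [-25,40,0],"yaw": 0},
    {"claw": 0,"offset": [-20,40,0],"yaw": 0},
    {"claw": 0,"offset": [-10,40,0],"yaw": 0},
    {"claw": 0,"offset": [0,0,0],"yaw": 0},
  ],
)

```text
t: 17.55
ee_pos: [0.4065, 0.2079, 0.1987]
eef_rot: [3.091, -0.007, 2.832]
ft_force: [0.3, -0.1, 1.3]
gripper_width: 0.002
```

```bash
python3 snap.py scene:s14 top:t14; python3 pin.py s14 t14; python3 lug.py s14 t14; python3 - <<'E'
from h import *
# direct: line test in image - dark pin centroid vs rows
for n,(v0,v1,u0,u1) in (('t14',(160,185,240,262)),('s14',(180,200,260,280))):
    f=cam(n)['frame'].astype(int).sum(2)[v0:v1,u0:u1]; m=f<75
    v,u=np.nonzero(m); print(n,m.sum(),u.mean()+u0,v.mean()+v0)
# loose things unchanged? mean diff at bolt/bearing in top
for nm,p in (('bolt',(.459,-.125,.04)),('bearing',(.717,.088,.02))):
    x,y=map(int,proj(cam('top0'),p)); A=cam('top0')['frame'][y-10:y+10,x-10:x+10].astype(np.float32).mean(2);B=cam('t14')['frame'][y-10:y+10,x-10:x+10].astype(np.float32).mean(2)
    print(nm,cv2.phaseCorrelate(A,B))
E
```

```text
17.55 [0.4065 0.2079 0.1987] [ 0.27662083 -0.14580518  1.34398808]
s14 [(258.5, -34), (259.0, -33), (258.0, -32)]
t14 [(258.5, -51), (259.0, -49), (259.5, -47)]
s14 [(-40.0, np.float64(11.9)), (-40.5, np.float64(12.0)), (-39.5, np.float64(15.1)), (-41.0, np.float64(19.3))]
t14 [(-39.0, np.float64(40.7)), (-39.5, np.float64(43.3)), (-38.5, np.float64(44.6)), (-40.0, np.float64(50.2))]
t14 34 250.58823529411765 170.2058823529412
s14 55 270.45454545454544 194.43636363636364
bolt ((-1.0191544529516054, -0.2747607214281569), 0.4551960754394531)
bearing ((-0.007335065319344025, 0.01891448869907819), 1.0007252017781139)
```

```bash
python3 -c "
from cell import bot
print(bot.sign_off())"
```

```text
the job is handed in; nothing more can be done
None
```

The pulley is set with its lug at the mark, the hold-down arm is pushed against its stop, and the hand is clear of everything. I handed the job in at about 17.6 s; sign-off reported no verdict.

**What I did:** I turned the pulley counter-clockwise about 100° by pushing on the spoke that runs to the lug. Then I pushed the hold-down arm round by its pin.

**Last checks:**

| Check | Measured | Target |
|---|---|---|
| Lug direction, scene and top views | −40.0° and −39.0° | −40.4° (about 1–3 mm off, limit 7 mm) |
| Hold-down arm, both views | 258.5° | 259.4° at the stop (about 0.02 rad short, limit 0.09) |
| Bearing | no visible shift | – |
| Bolt | about 1 pixel apparent shift (roughly 2 mm, possibly its shadow) | 20 mm limit |

- **Not measured:** I did not check the pulley's seating height directly; nothing in the pictures suggested it lifted. I did not measure the cartons, bottle, can and wrench afterwards either.
- **Fingertip length disagreed with the text:** shut, the tip stood only about 5–7 mm ahead of the TCP, not 25 mm. My first two pushes went over the spoke without moving the pulley.
- **First arm push failed:** it slid onto the top of the pin and ended about 0.11 rad short, with a brief wrist force of about 70 N (60 N sideways, limit 120 N). I repeated it lower and met firm resistance at the stop, about 32 N.
- **Contact-force limit:** the first push exceeded 40 N. I take that as finger contact, not the gripper body, so the 40 N limit should not apply, but I could not confirm it.

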